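# Crimp the sample pot's lid with locking pliers and release them

## Robot

A 6-joint arm with a two-finger parallel gripper is mounted at the origin on a cart in front of the work surface, level with it; the furniture and walls round the work are solid. World frame = base frame: x ahead of the robot, y to its left, z up, the work surface at z = 0. Lengths are in m, angles in rad, forces in N, time in s.
With the tool pointing down it reaches from about 0.25 to 0.725 m from the base axis. Payload 4 kg.
Tool frame: the origin (TCP) lies on the centre line of the jaws, within the pads' length; the fingertips stand 17 mm ahead of it and the grasp point (between the pads) lies 2 mm behind it; z points along the fingers, x is the direction in which the jaws open and shut, and the axes are right-handed (so a half turn about z gives the same grasp; the last joint's range is limited). The gripper opens to 85 mm and grips with 20 to 120 N. Pads are 22 mm wide; open, the fingers measure 114 mm over their backs; the gripper's body (76 mm by 85 mm) begins 54 mm behind the grasp point. The pads swing forward as they close: fully open they stand 13 mm farther back than shut.
Start: joints at [1.141, 0.241, 0.005, 1.335, 0, 1.571], TCP at [0.208, 0.455, 0.248] pointing down, gripper open.
Joint ranges: [-2.72, 2.72], [-1.05, 1.87], [-1.09, 1.28], [-1.99, 2.15], [-1.42, 1.44], [-3.14, 3.14]. Speed limits (rad/s): [2.79, 2.79, 3.14, 3.14, 3.14, 3.14].

## Interface

Orientations are given as a unit quaternion [x, y, z, w].
In Python, from workcell import bot gives the robot as it stands.
- The arm moves only by the tool jog_arm, never from a script. Its arguments are lists of equal length, an entry for each row: "jaw": the closure, from 0 (fully open) to 1 (shut); "linear": the shift along the tool's x, y, z in m, a list of three; "delta_rot": the turn, a rotation vector about the tool's x, y, z in degrees, a list of three. A call has exactly 8 rows; each row is the pose to reach, as a shift and turn from the pose commanded when the call began, along the tool's axes at that moment; what a row does not reach only later rows make up. A row lasts 1/12 s, in which the tool goes at most 41.7 mm and 7.16 degrees, less where a joint would pass 70% of its speed; a pose out of reach is approached as far as the arm can. A call with a gripper value outside its range is refused whole. The fingers move at their own pace and stop on an object; the grip force is fixed at half the most. Time passes only in rows, so rows that repeat a pose let the fingers close, or fill a call up. It gives the time, the measured TCP pose, the force and the opening at its end, in the units of the state.
- bot.get_obs(): the state, without advancing time (a new reading comes with each control period).
- bot.camera(name): name is "side" or "top"; returns (picture, depth): 480x640x3 uint8, red, green, blue; 480x640 float32, m along the optical axis (not along the pixel's ray), 0 where there is no reading.
- bot.calibration(name): a dict with "fovy" (degrees; the focal length in pixels is half the picture's height over the tangent of half this angle, whatever the lens; pixels are square), "cx", "cy" (the principal point, pixels), "origin" and "orientation" of the camera in the world. Camera axes: x right, y down, z forward; pixel columns grow to the right and rows downward; lengths in m; the calibration is good to about 2 mm. A picture is of the moment at which its call begins. calibration takes no time and is no camera call.
- bot.job_done(): hands the job in, once; it reports no verdict.
The state is a dict: "clock": time; "joint_pos": joint angles; "joint_vel": joint speeds; "tau": joint torques, N m; "eef_pos": TCP position; "tool_rot": TCP orientation; "ft_force": force on the tool from outside, world axes, zero at the start; "ft_torque": the same for the moment, N m; "grip_width": finger opening in m.
Only numpy, scipy, OpenCV 4.12 (cv2) and the standard library are available. Lean on these libraries where they do the work, as an engineer would, in place of code of your own. Each camera call takes 0.05 s, during which the arm holds its last target.

## Task

Crimp the lid of the white sample pot with the bench-mounted locking pliers that stand round it: squeeze their two grey handles together until they snap over centre and stay locked on the lid by themselves, and let go of them. Then push down the green release lever at their tail so that they spring fully open, leaving the pot standing in its place. Leave the other pair of pliers, with the amber dropper bottle, open and the bottle undisturbed.

Things in the scene. Friction and masses are not known exactly. Their poses are not given: they have to be found in the camera images.
- pot_pliers: Locking pliers fixed level on an aluminium plate (235x84x8 mm) with a white sample pot between the V jaws. Origin: worktop level under the pivot pin (57 mm tall); x from handles to jaws, y left, z up. Plate spans x -140 to 95 mm; handles and jaws at z = 45 mm; pot's place x = 58, y = 0. Handles run back along -x, grey sleeves x -44 to -118, z 36 to 54. Beside them: only the plate.
- pot_squeeze (a point): Where to squeeze: fixed point midway between the two grey handles of the pot's pliers, 85 mm behind the pivot, at mid height of the handles (45 mm up); axes as the pliers. From above, fingers outside, closing along y. Outer width here about 64 mm open, 36 mm locked. Handles are coupled; each resists about 8 N at first, falling to none at the centre, then they pull themselves shut.
- pot_grip (a joint): Closing angle in rad of each handle of the pot's pliers: 0 fully open, 0.11 over centre, about 0.16 locked shut on the lid.
- pot_release: Green release lever at the tail of the pot's pliers. Origin: its hinge pin (pliers x -125, z 34 mm). Reaches 50 mm along its own -x, 7 mm thick; paddle (22x26 mm) centred at -39 mm. Level when open, tilted 28 deg with paddle 18 mm higher when locked. Pressing the paddle down 7 mm (about 10 N) frees the pliers; they and the lever then spring open. 30 mm free below the level paddle.
- sample_pot: White sample pot with a push lid, 37 mm in diameter, 42 mm high, loose; it stands upright on the base plate between the open jaws. Origin: centre of its underside, z up.
- bottle_grip (a joint): Closing angle in rad of the other, identical pliers, which stand round the amber dropper bottle: 0 open. To be left open.
- dropper_bottle: Amber dropper bottle with a black teat, 34 mm in diameter, 84 mm high, loose, between the jaws of the other pliers. Origin: centre of its underside. To be left where it is.
Things that resemble listed ones, but are neither listed nor needed, are in the scene too. Of the things that look like the sample_pot, the middle-sized one is meant.

How it is judged:
On the way, in this order (a step that is already met when the one before it is completed fails the run):
1. the pot's pliers are locked on its lid by themselves, the robot no longer touching them (value of joint pot_grip above 0.14 rad and contact force between pot_pliers and sample_pot above 3 N and contact force between each of the arm, the fingers and pot_pliers below 0.1 N), for 0.2 s.
2. the robot presses the release lever of the locked pliers (value of joint pot_grip above 0.09 rad and contact force between any of the fingers, the arm and pot_release above 1 N).
At the end, for the whole second after the job is handed in: The pot's pliers are open again (within 0.03 rad), the sample pot stands at rest and upright (within 10 degrees) on the base plate within 15 mm of its place between the jaws in x and y, and the other pliers are open with the dropper bottle upright and within 15 mm of where it was (value of joint each of pot_grip, bottle_grip below 0.03 rad and x of sample_pot in the frame of pot_pliers between 0.043 and 0.073 m and y of sample_pot in the frame of pot_pliers between -0.015 and 0.015 m and angle between each of sample_pot, dropper_bottle's own z axis and vertical below 0.17 rad and height (world z) of sample_pot below 0.015 m and linear speed of sample_pot below 0.02 m/s and distance of dropper_bottle from where it was at the start of the episode below 0.015 m); the robot touches nothing.
It fails at once if the other pliers, with the dropper bottle, are squeezed past half way (value of joint bottle_grip above 0.08 rad).
It fails at once if the sample pot or the dropper bottle is tipped over (angle between any of sample_pot, dropper_bottle's own z axis and vertical above 0.5 rad).
It also fails if it takes over 34 s, if anything falls off the work surface, if the arm or the gripper's body presses on something with over 40 N, if the wrist force passes 120 N, or if a joint passes its speed limit or range.

## Working session

There is one attempt and no reset: what is moved stays moved. The work goes in short steps, Python scripts to look and compute and a tool call to move; the robot and the scene stay as the last step left them, time stands still between calls to the robot, and variables do not carry over. Pictures are saved under pics/ and viewed, and the job is handed in when it is done.

Besides the shell and the picture viewer there is one more tool, called after "Call:" as name(argument=value, ...), one argument or row to a line, values as JSON. jog_arm: Moves the arm, as the interface text tells. Its arguments: {"type":"object","properties":{"jaw":{"type":"array","items":{"type":"number"}},"linear":{"type":"array","items":{"type":"array","items":{"type":"number"}}},"delta_rot":{"type":"array","items":{"type":"array","items":{"type":"number"}}}},"required":["jaw","linear","delta_rot"]}

```bash
mkdir -p pics; cat > h.py <<'E'
import numpy as np,cv2
from workcell import bot
from scipy.spatial.transform import Rotation as R
def snap(n,tag):
    im,d=bot.camera(n); cv2.imwrite(f'pics/{tag}.png',im[:,:,::-1]); np.save(f'pics/{tag}.npy',d); return im,d
def px(n,u,v,d):
    c=bot.calibration(n); f=240/np.tan(np.radians(c['fovy'])/2)
    p=np.array([(u-c['cx'])/f*d,(v-c['cy'])/f*d,d]); o=np.array(c['orientation'])
    M=R.from_quat(o).as_matrix() if o.size==4 else o.reshape(3,3)
    return M@p+np.array(c['origin'])
def crop(tag,x0,y0,x1,y1,s):
    im=cv2.imread(f'pics/{tag}.png')[y0:y1,x0:x1]; cv2.imwrite(f'pics/{tag}_c{x0}_{y0}.png',cv2.resize(im,None,fx=s,fy=s,interpolation=cv2.INTER_CUBIC))
E
python3 - <<'E'
from h import *
for n in('top','side'): snap(n,n+'0'); print(bot.calibration(n))
print(bot.get_obs())
E
```

```text
{'fovy': 47.794141933641434, 'cx': 324.92102817064796, 'cy': 244.5798758277449, 'origin': array([ 0.49570377, -0.20080163,  0.91180289]), 'orientation': array([-0.70131101,  0.71042709, -0.02896084,  0.05116148])}
{'fovy': 56.40834564917459, 'cx': 322.5088925847222, 'cy': 236.66296256643253, 'origin': array([ 0.18533451, -0.83056226,  0.47615999]), 'orientation': array([ 0.82893949, -0.23813883,  0.15131389, -0.48296307])}
{'clock': 0.1, 'joint_pos': array([ 1.14100649e+00,  2.41344165e-01,  3.86258928e-03,  1.33521677e+00,
       -2.59343319e-05,  1.57082320e+00]), 'joint_vel': array([-0.00079403, -0.00027032,  0.00233146,  0.00014925,  0.00066608,
       -0.00021908]), 'tau': array([-9.09147166e-04, -3.73138797e+01,  2.53009844e+01,  1.08245277e-02,
       -5.58833551e-05,  6.73600780e-06]), 'eef_pos': array([0.20812226, 0.45403407, 0.24750009]), 'tool_rot': array([ 8.41636170e-01,  5.40044121e-01, -7.93385805e-04,  5.24521230e-04]), 'ft_force': array([ 0.50943687,  0.2372766 , -0.47564428]), 'ft_torque': array([-0.05134483,  0.04443619, -0.02308772]), 'grip_width': 0.08531942281026639}
```

View pics/top0.png

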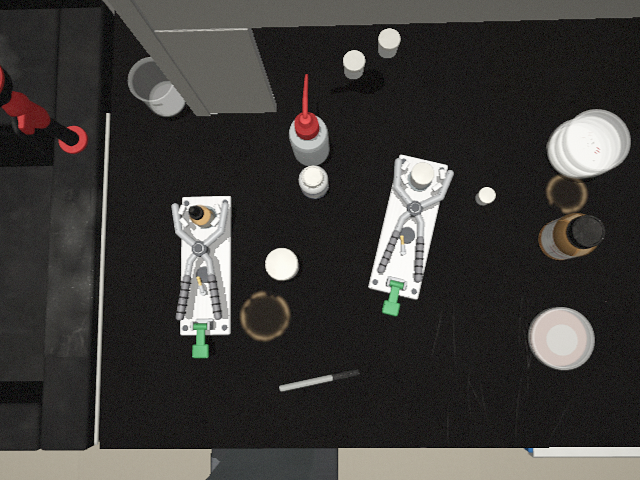

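View pics/side0.png

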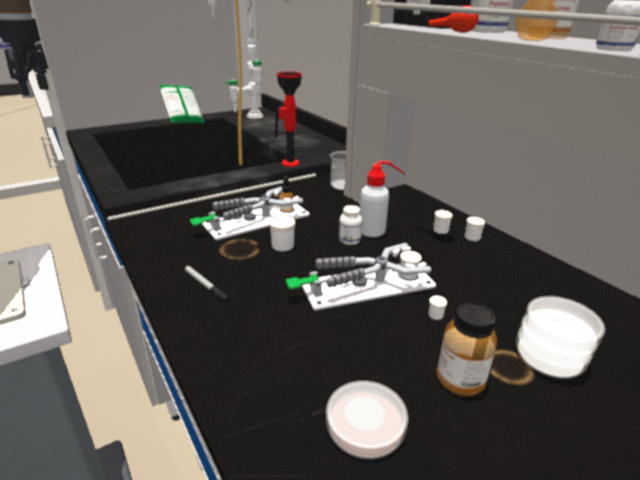

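```bash
python3 - <<'E'
from h import *
crop('top0',350,140,470,330,3)
d=np.load('pics/top0.npy')
for nm,u,v in [('pivot',415,208),('pot lid',424,173),('paddle',391,308),('hingeblk',397,288),('plTL',402,157),('plTR',446,166),('plBR',418,297),('plBL',370,288),('loose pot',282,263),('s pot',486,195),('pot354',354,60),('389',389,38),('vial',313,176),('bottle',200,213),('pillar',215,70),('wall',400,20),('screen',270,100),('otherpivot',199,248),('tl',20,20),('edge',300,446),('wallfoot',500,30)]:
    z=np.median(d[v-1:v+2,u-1:u+2]); print(nm,px('top',u,v,z).round(3))
d=np.load('pics/side0.npy')
for nm,u,v in [('shelf',500,60),('shelfedge',400,40),('pillar',380,120),('wall',450,130)]:
    z=np.median(d[v-1:v+2,u-1:u+2]); print(nm,px('side',u,v,z).round(3))
E
```

```text
pivot [ 0.65  -0.319  0.057]
pot lid [ 0.708 -0.336  0.051]
paddle [ 0.492 -0.278  0.037]
hingeblk [ 0.524 -0.289  0.038]
plTL [ 0.746 -0.306  0.011]
plTR [ 0.731 -0.38   0.006]
plBR [ 0.509 -0.327  0.001]
plBL [ 0.525 -0.247  0.004]
loose pot [ 0.565 -0.106  0.061]
s pot [ 0.674 -0.439  0.031]
pot354 [ 0.906 -0.226  0.043]
389 [ 0.943 -0.286  0.043]
vial [ 0.701 -0.157  0.073]
bottle [0.645 0.023 0.07 ]
pillar [ 0.835 -0.023  0.172]
wall [ 0.836 -0.275  0.293]
screen [ 0.835 -0.086  0.053]
otherpivot [0.591 0.027 0.057]
tl [1.    0.357 0.031]
edge [ 0.27  -0.129  0.001]
wallfoot [ 0.974 -0.484  0.002]
shelf [ 0.836 -0.346  0.38 ]
shelfedge [ 0.833 -0.109  0.388]
pillar [ 0.834 -0.067  0.221]
wall [ 1.028 -0.102  0.18 ]
```

View pics/top0_c350_140.png

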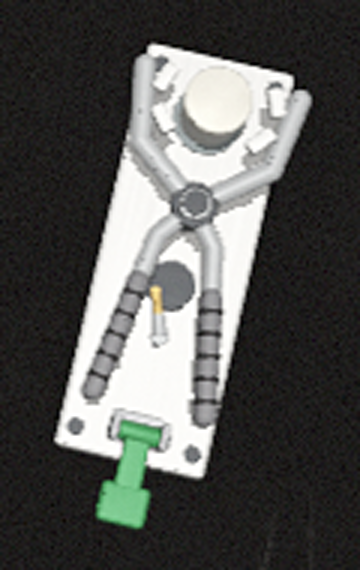

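```bash
cat >> h.py <<'E'
def at(n,u,v,z):
    c=bot.calibration(n); o=np.array(c['origin']); p=px(n,u,v,1.0)-o
    return o+p*(z-o[2])/p[2]
E
python3 - <<'E'
from h import *
im=cv2.imread('pics/top0.png'); g=im.min(2); m=np.zeros_like(g); m[145:310,362:455]=(g[145:310,362:455]>90)*255
m=cv2.morphologyEx(m,cv2.MORPH_OPEN,np.ones((2,2)))
pts=np.array([at('top',u,v,.008)[:2] for v,u in zip(*np.nonzero(m))],np.float32)
r=cv2.minAreaRect(pts*1000); print(r)
# candidates
a=np.radians(-14.2)
for nm,(u,v),z in [('pivot',(414.5,208),.057),('paddle',(391,308),.037),('lid',(422.5,173),.051)]: print(nm,at('top',u,v,z).round(4))
hsv=cv2.cvtColor(im,cv2.COLOR_BGR2HSV); gm=((hsv[...,0]>45)&(hsv[...,0]<85)&(hsv[...,1]>80)); gm[:,:360]=0
v,u=np.nonzero(gm); print(u.min(),u.max(),v.min(),v.max())
p=np.array([at('top',a,b,.037)[:2] for a,b in zip(u,v)],np.float32); print(cv2.minAreaRect(p*1000))
E
```

```text
Traceback (most recent call last):
  File "h.py", line 14, in at
    c=bot.calibration(n); o=np.array(c['origin']); p=px(n,u,v,1.0)-o
ValueError: time passes only in moves, steps and waits
```

```bash
python3 - <<'E'
s=open('h.py').read().replace('bot.calibration(n)','CAL(n)').replace('def snap','import functools\nCAL=functools.lru_cache(None)(lambda n:bot.calibration(n))\ndef snap',1)
open('h.py','w').write(s)
E
python3 - <<'E'
from h import *
im=cv2.imread('pics/top0.png'); g=im.min(2); m=np.zeros_like(g); m[145:310,362:455]=(g[145:310,362:455]>90)*255
m=cv2.morphologyEx(m,cv2.MORPH_OPEN,np.ones((2,2)))
pts=np.array([at('top',u,v,.008)[:2] for v,u in zip(*np.nonzero(m))],np.float32)
r=cv2.minAreaRect(pts*1000); print(r)
for nm,(u,v),z in [('pivot',(414.5,208),.057),('paddle',(391,308),.037),('lid',(422.5,173),.051)]: print(nm,at('top',u,v,z).round(4))
hsv=cv2.cvtColor(im,cv2.COLOR_BGR2HSV); gm=((hsv[...,0]>45)&(hsv[...,0]<85)&(hsv[...,1]>80)); gm[:,:360]=0
v,u=np.nonzero(gm); print(u.min(),u.max(),v.min(),v.max())
p=np.array([at('top',a,b,.037)[:2] for a,b in zip(u,v)],np.float32); print(cv2.minAreaRect(p*1000))
E
```

```text
((612.8342895507812, -314.2928466796875), (100.97496032714844, 262.9847412109375), 75.44983673095703)
pivot [ 0.6498 -0.3178  0.057 ]
paddle [ 0.4919 -0.2784  0.037 ]
lid [ 0.7079 -0.3332  0.051 ]
360 639 19 447
((623.5084228515625, -461.9330749511719), (459.4707946777344, 699.3157958984375), 88.75337982177734)
```

```bash
cat >> h.py <<'E'
PIV=np.array([.6498,-.3178]); YAW=-14.2
def go(P,yaw=YAW+90):
    s=bot.get_obs(); r=R.from_quat(s['tool_rot']); P=np.array(P,float)
    a=np.radians(yaw); x=np.array([np.cos(a),np.sin(a),0]); z=np.array([0,0,-1.]); T=R.from_matrix(np.c_[x,np.cross(z,x),z])
    print('lin',r.inv().apply(P-s['eef_pos']).round(4),'rot',np.degrees((r.inv()*T).as_rotvec()).round(2), s['clock'],s['eef_pos'].round(4),s['ft_force'].round(1),s['grip_width'])
def pl(x,y,z):
    a=np.radians(YAW); return [PIV[0]+x*np.cos(a)-y*np.sin(a),PIV[1]+x*np.sin(a)+y*np.cos(a),z]
E
python3 -c "
from h import *
print(pl(-.085,0,.15)); go(pl(-.085,0,.15)); go([.45,0,.248])"
```

```text
[np.float64(0.5673971452589133), np.float64(-0.2969488722003018), 0.15]
lin [-0.5328  0.6395  0.0985] rot [-1.000e-02  1.100e-01 -1.043e+01] 0.1 [0.2081 0.454  0.2475] [ 0.5  0.2 -0.5] 0.08531942281026639
lin [-3.119e-01  4.091e-01  1.000e-04] rot [-1.000e-02  1.100e-01 -1.043e+01] 0.1 [0.2081 0.454  0.2475] [ 0.5  0.2 -0.5] 0.08531942281026639
```

Call:
jog_arm(
  jaw=[0,0,0,0,0,0,0,0],
  linear=[
    [-0.026,0.032,0],
    [-0.053,0.064,0],
    [-0.08,0.096,0],
    [-0.107,0.128,0],
    [-0.133,0.16,0],
    [-0.16,0.192,0],
    [-0.187,0.224,0],
    [-0.213,0.256,0],
  ],
  delta_rot=[
    [0,0,-1],
    [0,0,-2],
    [0,0,-3],
    [0,0,-4],
    [0,0,-6],
    [0,0,-7],
    [0,0,-9],
    [0,0,-10.4],
  ],
)

```text
clock: 0.77
eef_pos: [0.3522, 0.1523, 0.2482]
tool_rot: [0.789, 0.615, -0.0, -0.0]
ft_force: [1.9, 0.5, 0.1]
grip_width: 0.0855
```

```bash
python3 -c "
from h import *
go(pl(-.085,0,.248))"
```

```text
lin [-3.833e-01  3.182e-01  2.000e-04] rot [-0.01  0.01  0.09] 0.7667 [0.3522 0.1523 0.2482] [1.9 0.5 0.1] 0.08554249466715448
```

Call:
jog_arm(
  jaw=[0,0,0,0,0,0,0,0],
  linear=[
    [-0.03,0.025,0],
    [-0.06,0.05,0],
    [-0.09,0.075,0],
    [-0.12,0.1,0],
    [-0.15,0.125,0],
    [-0.18,0.15,0],
    [-0.21,0.175,0],
    [-0.24,0.2,0],
  ],
  delta_rot=[
    [0,0,0],
    [0,0,0],
    [0,0,0],
    [0,0,0],
    [0,0,0],
    [0,0,0],
    [0,0,0],
    [0,0,0],
  ],
)

```text
clock: 1.43
eef_pos: [0.4873, -0.1294, 0.2479]
tool_rot: [0.789, 0.614, -0.0, -0.0]
ft_force: [0.9, -0.5, -0.6]
grip_width: 0.0857
```

```bash
python3 -c "
from h import *
go(pl(-.085,0,.130))"
```

```text
lin [-0.1427  0.119   0.1178] rot [-0.04 -0.01 -0.06] 1.4333 [ 0.4873 -0.1294  0.2479] [ 0.9 -0.5 -0.6] 0.08572609475043508
```

Call:
jog_arm(
  jaw=[0,0,0,0,0,0,0,0],
  linear=[
    [-0.03,0.025,0.01],
    [-0.06,0.05,0.03],
    [-0.09,0.075,0.05],
    [-0.12,0.1,0.075],
    [-0.143,0.119,0.1],
    [-0.143,0.119,0.118],
    [-0.143,0.119,0.118],
    [-0.143,0.119,0.118],
  ],
  delta_rot=[
    [0,0,0],
    [0,0,0],
    [0,0,0],
    [0,0,0],
    [0,0,0],
    [0,0,0],
    [0,0,0],
    [0,0,0],
  ],
)

```text
clock: 2.1
eef_pos: [0.5656, -0.2947, 0.1279]
tool_rot: [0.789, 0.614, -0.001, -0.003]
ft_force: [-0.3, 0.6, 0.0]
grip_width: 0.0855
```

```bash
python3 -c "
from h import *
go(pl(-.085,0,.042))
snap('top','t1');snap('side','s1');crop('t1',330,130,490,330,3);crop('s1',270,180,470,330,4)"
```

```text
lin [-0.0019  0.0028  0.0859] rot [-0.33 -0.1  -0.07] 2.1 [ 0.5656 -0.2947  0.1279] [-0.3  0.6  0. ] 0.0854944456282169
```

View pics/t1_c330_130.png

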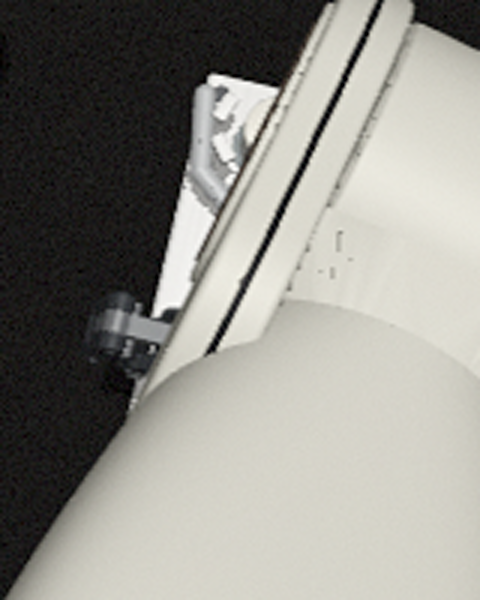

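View pics/s1_c270_180.png

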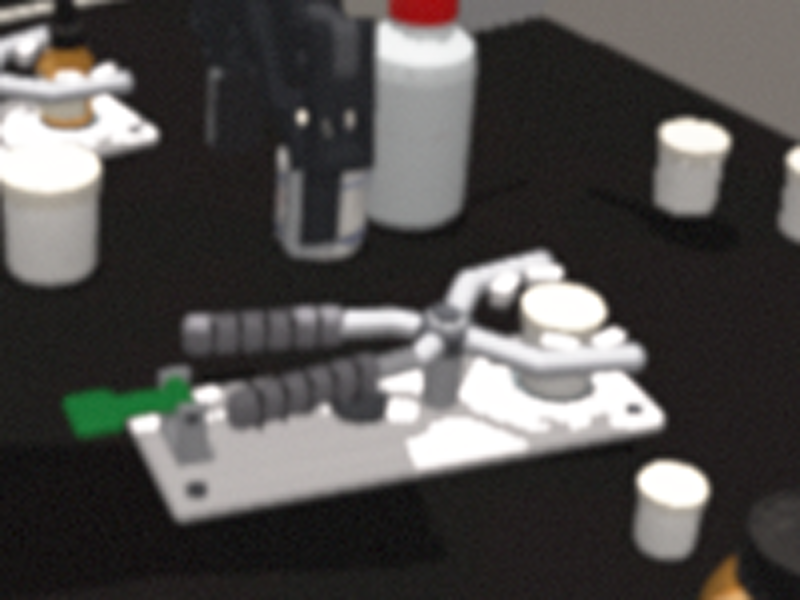

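```bash
python3 -c "
from h import *
go(pl(-.085,0,.042))"
```

```text
lin [-0.0023  0.0003  0.0897] rot [ 0.06 -0.    0.02] 2.2 [ 0.5676 -0.2946  0.1317] [0.3 0.  0.3] 0.08549618749717926
```

Call:
jog_arm(
  jaw=[0,0,0,0,0,0,0,0],
  linear=[
    [-0.002,0,0.012],
    [-0.002,0,0.025],
    [-0.002,0,0.035],
    [-0.002,0,0.045],
    [-0.002,0,0.055],
    [-0.002,0,0.065],
    [-0.002,0,0.073],
    [-0.002,0,0.08],
  ],
  delta_rot=[
    [0,0,0],
    [0,0,0],
    [0,0,0],
    [0,0,0],
    [0,0,0],
    [0,0,0],
    [0,0,0],
    [0,0,0],
  ],
)

```text
clock: 2.87
eef_pos: [0.5666, -0.297, 0.0493]
tool_rot: [0.789, 0.614, -0.0, -0.0]
ft_force: [0.5, -0.2, 0.5]
grip_width: 0.0856
```

```bash
python3 -c "
from h import *
snap('side','s2');crop('s2',270,180,470,330,4);go(pl(-.085,0,.042))
"
```

```text
lin [0.0001 0.0016 0.0058] rot [-0.17 -0.04 -0.02] 2.9167 [ 0.5658 -0.2967  0.0478] [-0.2 -0.1 -2.1] 0.08539365671189966
```

View pics/s2_c270_180.png

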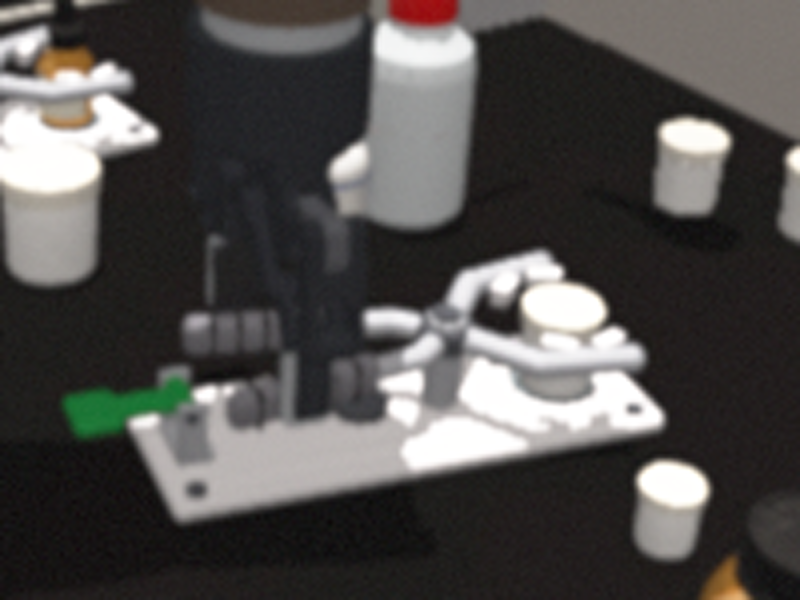

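Call:
jog_arm(
  jaw=[0,0.1,0.2,0.3,0.4,0.45,0.45,0.45],
  linear=[
    [0,0.001,0.005],
    [0,0.001,0.005],
    [0,0.001,0.005],
    [0,0.001,0.005],
    [0,0.001,0.005],
    [0,0.001,0.005],
    [0,0.001,0.005],
    [0,0.001,0.005],
  ],
  delta_rot=[
    [0,0,0],
    [0,0,0],
    [0,0,0],
    [0,0,0],
    [0,0,0],
    [0,0,0],
    [0,0,0],
    [0,0,0],
  ],
)

```text
clock: 3.58
eef_pos: [0.5682, -0.2979, 0.0457]
tool_rot: [0.789, 0.614, 0.0, 0.001]
ft_force: [0.3, -0.7, 0.8]
grip_width: 0.047
```

Call:
jog_arm(
  jaw=[0.48,0.52,0.55,0.58,0.6,0.6,0.6,0.6],
  linear=[
    [0,0,0],
    [0,0,0],
    [0,0,0],
    [0,0,0],
    [0,0,0],
    [0,0,0],
    [0,0,0],
    [0,0,0],
  ],
  delta_rot=[
    [0,0,0],
    [0,0,0],
    [0,0,0],
    [0,0,0],
    [0,0,0],
    [0,0,0],
    [0,0,0],
    [0,0,0],
  ],
)

```text
clock: 4.25
eef_pos: [0.5678, -0.297, 0.0455]
tool_rot: [0.789, 0.614, 0.0, -0.0]
ft_force: [-1.2, 1.7, 3.2]
grip_width: 0.0347
```

```bash
python3 -c "
from h import *
snap('side','s3');crop('s3',270,180,470,330,4);go(pl(-.085,0,.042))
"
```

```text
lin [ 0.     -0.0004  0.0035] rot [-0.01 -0.04 -0.02] 4.3 [ 0.5678 -0.2971  0.0455] [-0.4  3.1  3.9] 0.03471225726762345
```

View pics/s3_c270_180.png

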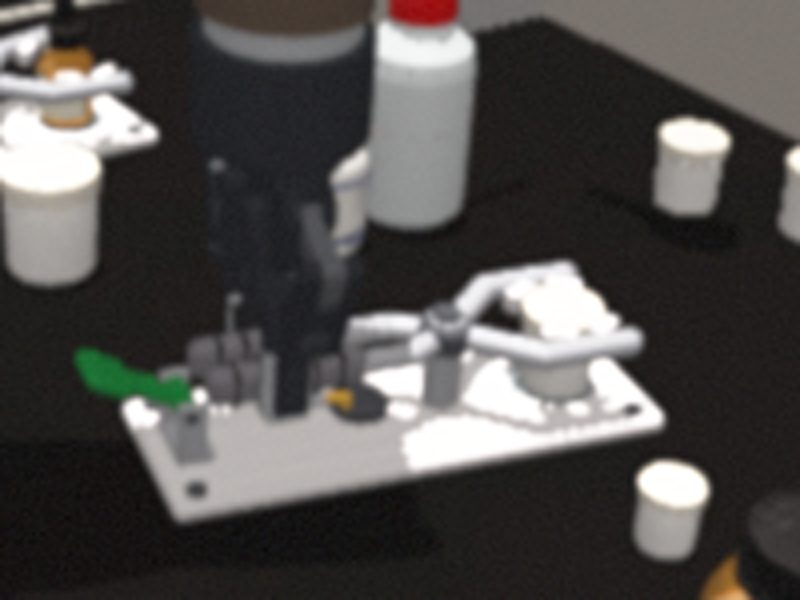

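Call:
jog_arm(
  jaw=[0.5,0.35,0.2,0.1,0.1,0.1,0.1,0.1],
  linear=[
    [0,0,0],
    [0,0,0],
    [0,0,0],
    [0,0,0],
    [0,0,0],
    [0,0,0],
    [0,0,0],
    [0,0,0],
  ],
  delta_rot=[
    [0,0,0],
    [0,0,0],
    [0,0,0],
    [0,0,0],
    [0,0,0],
    [0,0,0],
    [0,0,0],
    [0,0,0],
  ],
)

```text
clock: 4.97
eef_pos: [0.5678, -0.2976, 0.0453]
tool_rot: [0.789, 0.614, -0.0, 0.0]
ft_force: [0.2, 0.2, -0.3]
grip_width: 0.077
```

```bash
python3 -c "
from h import *
snap('side','s4');crop('s4',270,180,470,330,4);go(pl(-.085,0,.042))
"
```

```text
lin [ 0.0005 -0.0005  0.0033] rot [ 0.    0.   -0.03] 5.0167 [ 0.5678 -0.2975  0.0453] [-0.1 -0.  -0.1] 0.07656324396537666
```

View pics/s4_c270_180.png

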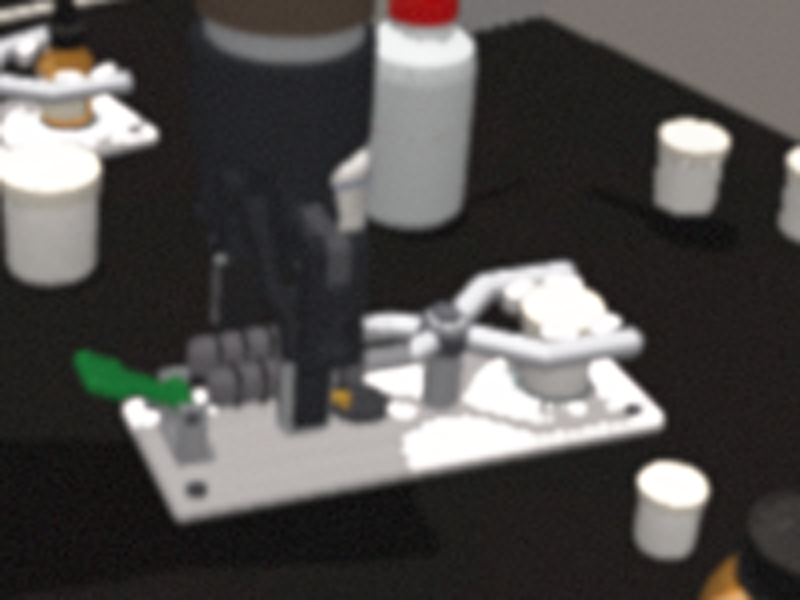

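Call:
jog_arm(
  jaw=[0,0,0,0,0.3,0.6,0.9,1],
  linear=[
    [0,0,-0.01],
    [0,0,-0.025],
    [0,0,-0.045],
    [0,0,-0.065],
    [0,-0.02,-0.075],
    [0,-0.045,-0.075],
    [0,-0.065,-0.075],
    [0,-0.075,-0.075],
  ],
  delta_rot=[
    [0,0,0],
    [0,0,0],
    [0,0,0],
    [0,0,0],
    [0,0,0],
    [0,0,0],
    [0,0,0],
    [0,0,0],
  ],
)

```text
clock: 5.68
eef_pos: [0.493, -0.2784, 0.1215]
tool_rot: [0.789, 0.614, -0.0, -0.0]
ft_force: [-0.4, 0.8, -0.5]
grip_width: 0.0387
```

Call:
jog_arm(
  jaw=[1,1,1,1,1,1,1,1],
  linear=[
    [0,0,0],
    [0,0,0],
    [0,0,0],
    [0,0,0],
    [0,0,0],
    [0,0,0],
    [0,0,0],
    [0,0,0],
  ],
  delta_rot=[
    [0,0,0],
    [0,0,0],
    [0,0,0],
    [0,0,0],
    [0,0,0],
    [0,0,0],
    [0,0,0],
    [0,0,0],
  ],
)

```text
clock: 6.35
eef_pos: [0.4953, -0.279, 0.12]
tool_rot: [0.789, 0.614, -0.0, -0.0]
ft_force: [0.0, 0.2, 0.3]
grip_width: -0.0001
```

```bash
python3 -c "
from h import *
_,d=snap('side','s5');crop('s5',250,150,450,300,4);go(pl(-.1605,0,.0725))
for u,v in [(298,271),(294,271),(302,274)]: print(px('side',u,v,d[v,u]).round(4))
print(pl(-.1605,0,.0555))
"
```

```text
lin [ 0.0003 -0.0011  0.0476] rot [-0.02 -0.   -0.02] 6.4 [ 0.4952 -0.279   0.1201] [ 0.3 -0.5 -0.3] -9.551548849277554e-05
[ 0.5031 -0.2757  0.0514]
[ 0.4942 -0.2776  0.0555]
[ 0.5062 -0.2839  0.0489]
[np.float64(0.4942040213418303), np.float64(-0.2784281645664522), 0.0555]
```

View pics/s5_c250_150.png

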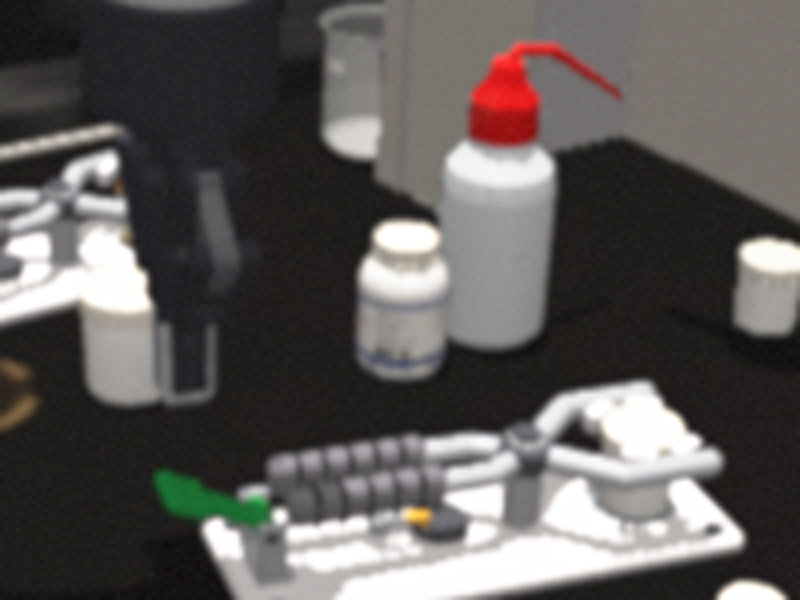

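Call:
jog_arm(
  jaw=[1,1,1,1,1,1,1,1],
  linear=[
    [0,-0.001,0.012],
    [0,-0.001,0.024],
    [0,-0.001,0.034],
    [0,-0.001,0.04],
    [0,-0.001,0.043],
    [0,-0.001,0.046],
    [0,-0.001,0.049],
    [0,-0.001,0.052],
  ],
  delta_rot=[
    [0,0,0],
    [0,0,0],
    [0,0,0],
    [0,0,0],
    [0,0,0],
    [0,0,0],
    [0,0,0],
    [0,0,0],
  ],
)

```text
clock: 7.07
eef_pos: [0.4942, -0.2789, 0.069]
tool_rot: [0.789, 0.614, 0.0, 0.0]
ft_force: [0.2, -0.6, -0.9]
grip_width: 0.0002
```

```bash
python3 -c "
from h import *
_,d=snap('side','s6');crop('s6',250,150,450,300,4);go(pl(-.1605,0,.0725))
"
```

```text
lin [ 0.0004 -0.0002 -0.0043] rot [ 0.02  0.   -0.03] 7.1167 [ 0.4943 -0.2789  0.0682] [-0.8 -0.1 -0.2] 0.00027848606245604483
```

View pics/s6_c250_150.png

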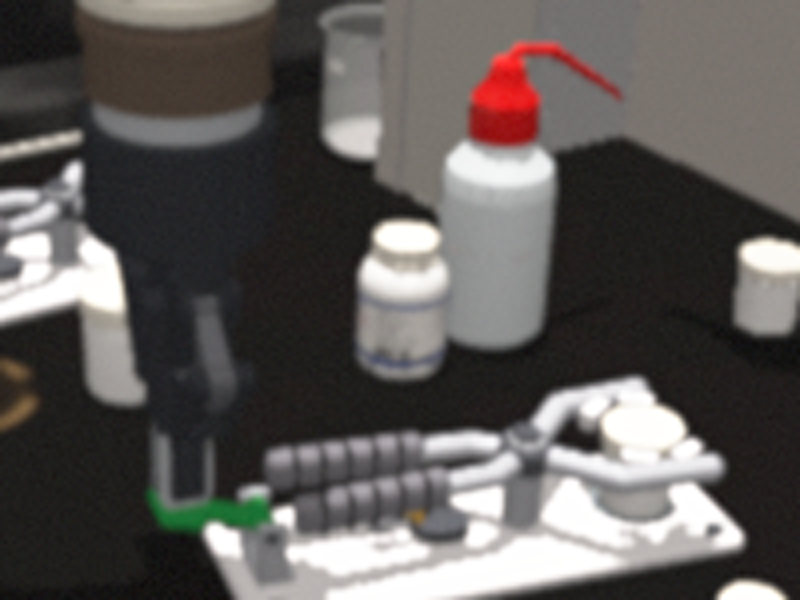

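Call:
jog_arm(
  jaw=[1,1,1,1,1,1,1,1],
  linear=[
    [0,0,-0.01],
    [0,0,-0.03],
    [0,0,-0.05],
    [0,0,-0.07],
    [0,0,-0.08],
    [0,-0.02,-0.08],
    [0,-0.04,-0.08],
    [0,-0.05,-0.08],
  ],
  delta_rot=[
    [0,0,0],
    [0,0,0],
    [0,0,0],
    [0,0,0],
    [0,0,0],
    [0,0,0],
    [0,0,0],
    [0,0,0],
  ],
)

```text
clock: 7.78
eef_pos: [0.4441, -0.266, 0.1488]
tool_rot: [0.789, 0.614, -0.0, -0.0]
ft_force: [0.5, 0.8, 0.8]
grip_width: 0.0001
```

```bash
python3 -c "
from h import *
_,d=snap('side','s7');crop('s7',250,150,450,300,4)
_,d=snap('top','t7');crop('t7',330,130,490,330,3)
for u,v in [(424,173),(422,176)]: print(px('top',u,v,d[v,u]).round(4))
print(pl(.058,0,.05)); go(pl(0,0,0))
"
```

```text
[ 0.7079 -0.3357  0.0508]
[ 0.7032 -0.3324  0.0502]
[np.float64(0.7060278302939181), np.float64(-0.33202782838097056), 0.05]
lin [0.0005 0.2119 0.1486] rot [-0.04 -0.01 -0.06] 7.8833 [ 0.4444 -0.2661  0.1487] [ 0.1 -0.   0.9] 9.671584653006772e-05
```

View pics/s7_c250_150.png

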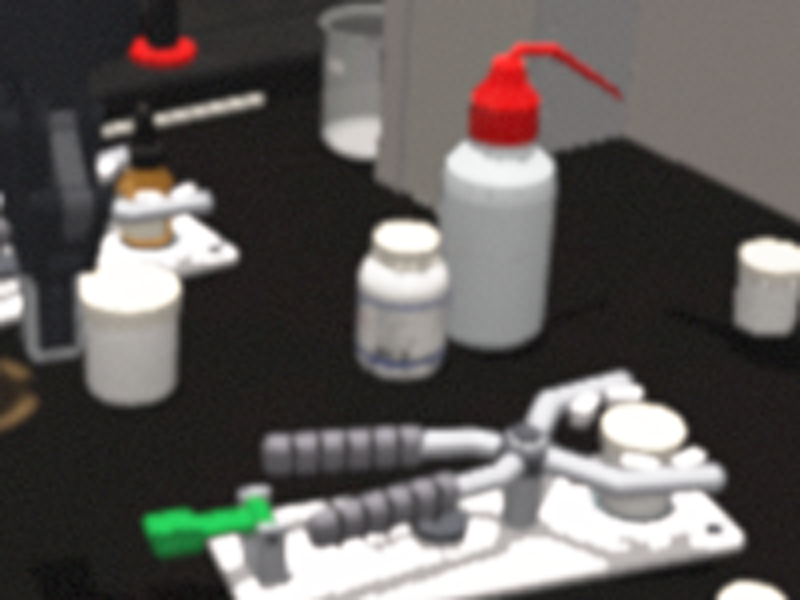

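View pics/t7_c330_130.png

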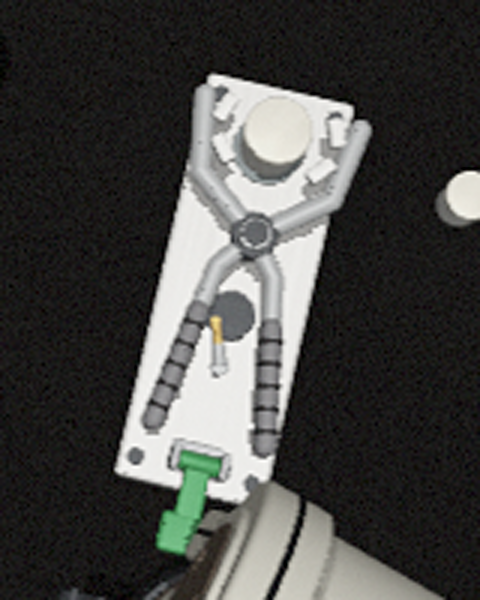

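```bash
python3 -c "
from h import *
print(bot.job_done())"
```

```text
the job is handed in; nothing more can be done
None
```

I squeezed the pot's pliers until they snapped over centre, opened the fingers and backed off. I then pressed the green lever with the closed fingertips, and the pliers sprang open. The job was handed in at about 7.9 s.

- **Lock:** after I let go, the pliers stayed shut on the lid by themselves and the lever stayed raised. The arm read about 0 N with its fingers opened to 77 mm, against the 36 mm width of the locked handles.
- **Release:** the last top and side pictures show the lever level. The handle ends are the same distance apart as at the start.
- **Pot:** it is upright with its lid at 51 mm, within about 4 mm of its place.
- **Other pliers and bottle:** the last side picture shows the bottle upright and the jaw beside it open. The arm never went near them. I didn't measure their final position.
- **Not measured:** I had no reading of the press force while the pliers were still locked. I only know the lever went down and the pliers released.

No check failed or disagreed.

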